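Wedge up the levelling stage

TASK

Pull the grey levelling wedge straight up out of its sprung holder, set it flat on the bench and push its thin end squarely under the middle of the near edge of the hinged stage, until that edge has just lifted off its base by about 4 mm. Finish while still gripping the wedge there, so that it alone carries the edge, with the gripper not touching the stage. Leave the bottles and other labware where they are.

Things in the scene. Friction and masses are not known exactly. Their poses are not given: they have to be found in the camera images.
- wedge_grip (a point): Middle of the grip block of the grey plastic levelling wedge, 32 mm above its underside. Block 30 x 30 mm, 60 mm tall; the ramp leaves it towards +x. z up; grasp the block across y (30 mm). About 0.13 kg. At the start the wedge lies in its holder, underside 5 mm above the bench.
- wedge_nose (a point): Thin end of the wedge, middle of its lower edge, level with the underside, 99 mm from the grip block's centre along x. The ramp is 30 mm wide and falls evenly over 84 mm from 27 mm height, at the block's front face, to 3 mm here: 1 mm of height per 3.5 mm.
- holder: The wedge's holder, fixed on the bench: plate 60 mm wide, 5 mm thick. Origin on the bench straight below the grip block, x towards the wedge's nose. Cheeks and a nose stop, tops 17 mm above the bench, enclose the front of the ramp (from 32 mm ahead of the block's centre, 1.5 mm play); the block's sides are free.
- catch_point (a point): Sprung steel roller of the holder's catch, 19 mm above the bench; it sits in a notch in the rear (-x) face of the grip block. Its housing behind is 26 mm wide, 31 mm high. Nothing to release: the wedge comes straight up with a firm pull of about 6 to 10 N over the first 20 mm.
- edge_mid (a point): Middle of the near edge of the stage's tray, on its underside, 17 mm above the bench at rest. x points level into the stage (the way the wedge is pushed), y along the edge, z up. Tray: aluminium plate 160 mm wide, 165 mm deep, 8 mm thick, with a multiwell plate fixed on it (top 49 mm above the bench), hinged along its far edge.
- bar_mid (a point): Lowest point, at mid-length, of the 10 mm steel bar under the tray's near edge, 12 mm above the bench, 5 mm inside the edge: the ramp bears on it. Wedge flat and square: it first touches with the grip block's centre 63 mm outside edge_mid; each further 3.5 mm lifts the edge 1 mm (4 mm at about 49 mm). Pushing takes up to about 20 N.
- stage_base: The stage's fixed base. Origin on the bench below the middle of the near edge; x into the stage. Two side rails, 17 mm high, carry the tray; between them 118 mm of bench are open towards the near side for the wedge, 145 mm deep.
- stage (a joint): Tilt of the tray about its far hinge, rad: 0 resting on its base; grows as the near edge rises, 0.006 per mm of lift at the edge (4 mm is 0.024). It falls back by its own weight (about 0.6 kg).
- beaker: Bystander, to be left alone: open glass beaker, 90 mm across, 120 mm tall. Origin at the centre of its underside.
- amber: Bystander, to be left alone: capped brown glass bottle, 64 mm across, 140 mm tall. Origin at the centre of its underside.
- dropper: Bystander, to be left alone: small white capped bottle, 34 mm across, 75 mm tall. Origin at the centre of its underside.
- cap: Bystander, to be left alone: white screw cap lying flat, 32 mm across, 18 mm tall. Origin at the centre of its underside.
- bulb: Bystander, to be left alone: pipette bulb standing on its flat end, 58 mm across, 75 mm tall. Origin at the centre of its underside.
- wells: Bystander, to be left alone: clear open multiwell plate, 85 x 127 x 20 mm. Origin at the centre of its underside.
- amber2: Bystander, to be left alone: small capped brown bottle, 48 mm across, 100 mm tall. Origin at the centre of its underside.
Things that resemble listed ones, but are neither listed nor needed, are in the scene too. Leave any orange or yellow look-alike of the part that bears wedge_grip alone.

How it is judged:
By the outcome, as a careful person would: the job done as asked, in the order asked, and still so for the second after the job is handed in, while the arm keeps its last pose, push and grip.
It also fails if it takes over 42 s, if anything falls off the work surface, if the arm or the gripper's body presses on something with over 40 N, if the wrist force passes 120 N, or if a joint passes its speed limit or range.

ROBOT

A 7-joint arm with a two-finger parallel gripper is mounted at the origin on the work surface. World frame = base frame: x ahead of the robot, y to its left, z up, the work surface at z = 0. Lengths are in mm, angles in rad, forces in N, time in s.
With the tool pointing down it reaches from about 350 to 900 mm from the base axis. Payload 19.9 kg.
Tool frame: the origin (TCP) lies midway between the tips of the shut fingers; the grasp point (between the pads) lies 19 mm behind it; z points along the fingers, y is the line along which they close (so a half turn about z gives the same grasp; the last joint's range is limited). The gripper opens to 94 mm and grips with 3 to 60 N. Pads are 16 mm wide; open, the fingers measure 119 mm over their backs; the gripper's body (75 mm by 177 mm) begins 78 mm behind the grasp point.
Start: joints at [1.304, 0.417, -0.01, 1.614, 0.005, 1.111, -0.053], TCP at [139.315, -609.254, 205.425] pointing down, gripper open.
Joint ranges: [-2.81, 2.81], [-0.39, 2.02], [-1.27, 1.25], [0.06, 2.57], [-1.19, 4.33], [0.19, 2], [-2.82, 2.82]. Speed limits (rad/s): [1.89, 1.89, 2.39, 2.39, 3.01, 3.01, 3.01].

INTERFACE

Orientations are given as a 3x3 rotation matrix whose columns are the frame's x, y, z axes.
In Python, from bench import ctrl gives the robot as it stands.
- The arm moves only by the tool step_arm, never from a script. Its argument "plan" is a list of rows, each a list of 4 numbers: the shift along the tool's x, y, z in cm, then the turn about the tool's z in degrees. A call has 1 to 20 rows; each row shifts and turns the commanded pose from where the row before left it, along the tool's axes as they then stand; what a row does not reach is not made up. A row lasts 1/12 s, in which the tool goes at most 41.7 mm and 7.16 degrees, less where a joint would pass 70% of its speed; a pose out of reach is approached as far as the arm can. A call with a gripper value outside its range is refused whole. "grip" is the gripper command: -1 is shut, 1 is fully open, values between are in proportion, set as the call begins (left out, the last holds). The fingers move at their own pace and stop on an object; the grip force is fixed at half the most. Time passes only in rows, so rows that do not move let the fingers close. It gives the time, the measured TCP pose, the force, the opening and the grip force at its end, in the units of the state.
- ctrl.get_state(): the state, without advancing time (a new reading comes with each control period).
- ctrl.snapshot(name): name is "side" or "top"; returns a dict with "frame" (400x640x3 uint8, red, green, blue), "depth" (400x640 float32, mm along the optical axis (not along the pixel's ray), 0 where there is no reading), "fx", "fy", "cx", "cy" (pixels), "R" (3x3) and "t" (3): a world point X has camera coordinates R X + t. Camera axes: x right, y down, z forward; pixel columns grow to the right and rows downward; lengths in mm; the calibration is good to about 2 mm. A picture is of the moment at which its call begins.
- ctrl.hand_in(): hands the job in; it is judged then, once.
The state is a dict: "clock": time; "q": joint angles; "joint_velocities": joint speeds; "joint_efforts": joint torques, N m; "tool_pos": TCP position; "tcp_rot": TCP orientation; "force": force on the tool from outside, world axes, zero at the start; "moment": the same for the moment, N m; "finger_gap": finger opening in mm; "grasp_force": force on a finger pad.
Only numpy, scipy, OpenCV 4.12 (cv2) and the standard library are available. Lean on these libraries where they do the work, as an engineer would, in place of code of your own. Each camera call takes 0.05 s, during which the arm holds its last target. There are 200 camera calls.

## Working session

There is one attempt and no reset: what is moved stays moved. The work goes in short steps, Python scripts to look and compute and a tool call to move; the robot and the scene stay as the last step left them, time stands still between calls to the robot, and variables do not carry over. Pictures are saved under pics/ and viewed, at most 10 in all, crops included, and the job is handed in when it is done.

Besides the shell and the picture viewer there is one more tool, called after "Call:" as name(argument=value, ...) on one line, values as JSON. step_arm: Moves the arm, as the interface text tells. Its arguments: {"type":"object","properties":{"plan":{"type":"array"},"grip":{"type":"number"}},"required":["plan"]}

```bash
mkdir -p pics
cat > h.py <<'E'
import numpy as np, cv2, pickle
from bench import ctrl
def snap(n,save):
    s=ctrl.snapshot(n); pickle.dump(s,open(f'pics/{save}.pkl','wb'))
    cv2.imwrite(f'pics/{save}.png',s['frame'][:,:,::-1]); return s
def world(s,u,v,d=None,z=None):
    R=np.array(s['R']);t=np.array(s['t'])
    r=np.array([(u-s['cx'])/s['fx'],(v-s['cy'])/s['fy'],1.])
    o=-R.T@t; w=R.T@r
    if z is not None: return o+w*(z-o[2])/w[2]
    if d is None: d=np.median(s['depth'][int(v)-1:int(v)+2,int(u)-1:int(u)+2])
    return o+w*d
E
python3 - <<'E'
from h import *
for n in('top','side'):
    s=snap(n,n+'0'); print(n,s['fx'],-np.array(s['R']).T@s['t'],np.array(s['R']).round(2).tolist())
st=ctrl.get_state();print(st)
E
```

```text
top 397.7266304281353 [ 464.26136467   -2.55240465 1145.27365014] [[0.01, -1.0, -0.01], [-1.0, -0.01, -0.09], [0.09, 0.01, -1.0]]
side 504.715562782398 [ 96.72285301 946.7086656  912.97594647] [[-0.91, -0.42, -0.02], [-0.25, 0.58, -0.77], [0.33, -0.7, -0.63]]
{'clock': 0.1, 'q': array([ 1.30449978,  0.41793637, -0.01031884,  1.61409112,  0.00471232,
        1.11069056, -0.05298758]), 'joint_velocities': array([ 0.00214339, -0.00141526,  0.0012137 , -0.0016416 , -0.00044345,
       -0.00059629, -0.00014112]), 'joint_efforts': array([ 1.32336587e-03, -8.52590346e+01,  6.39841463e-01, -4.26698828e+01,
       -4.88792185e-02,  1.63265364e-02, -2.83109318e-05]), 'tool_pos': array([ 139.23949842, -608.95489041,  204.88359451]), 'tcp_rot': array([[ 9.74830486e-01,  2.22947110e-01, -3.32675809e-04],
       [ 2.22947340e-01, -9.74829924e-01,  1.05032404e-03],
       [-9.01356249e-05, -1.09805708e-03, -9.99999393e-01]]), 'force': array([-0.24804698,  0.3149387 ,  0.80986944]), 'moment': array([ 0.03850727, -0.00017334,  0.01743166]), 'grasp_force': 0.0, 'finger_gap': 94.14251283485832}
```

View pics/top0.png

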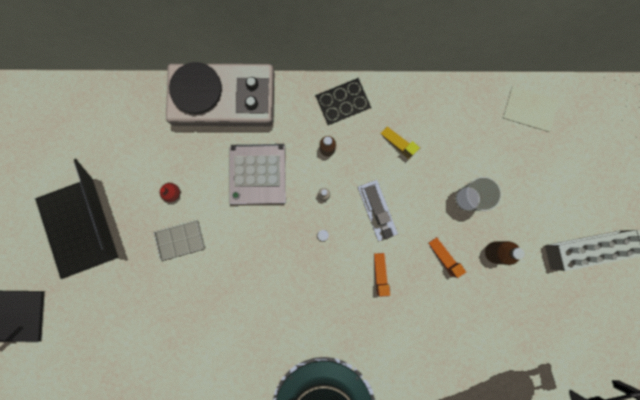

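View pics/side0.png

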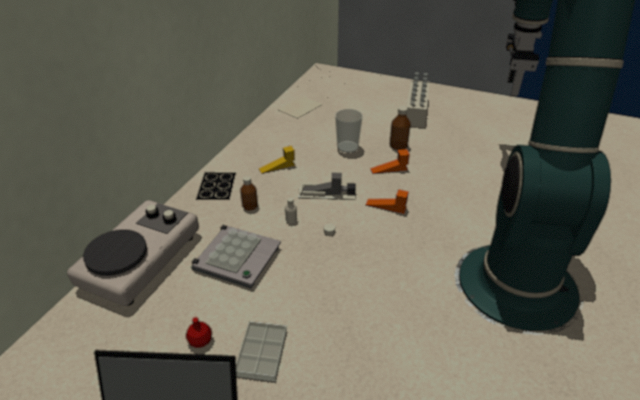

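The top view shows the grey wedge and holder at about (377,210), with the grip block towards (382,218). The stage is at (257,175), the orange look-alikes at (382,275) and (447,257), and the yellow one at (400,141). Next I'll enlarge the crops.

Run:
```python
from h import *
a=cv2.imread('pics/top0.png')
c=[cv2.resize(a[170:250,340:420],(560,560),interpolation=cv2.INTER_CUBIC)]
cv2.imwrite('pics/c1.png',c[0])
cv2.imwrite('pics/c2.png',cv2.resize(a[135:215,215:335],(780,520),interpolation=cv2.INTER_CUBIC))
```

```text
(no output)
```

View pics/c1.png

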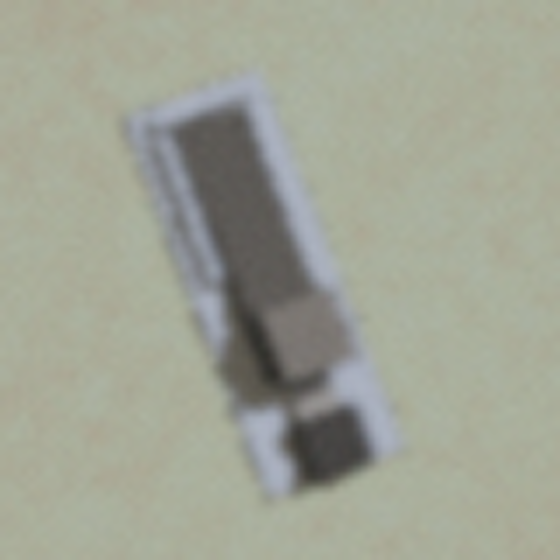

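View pics/c2.png

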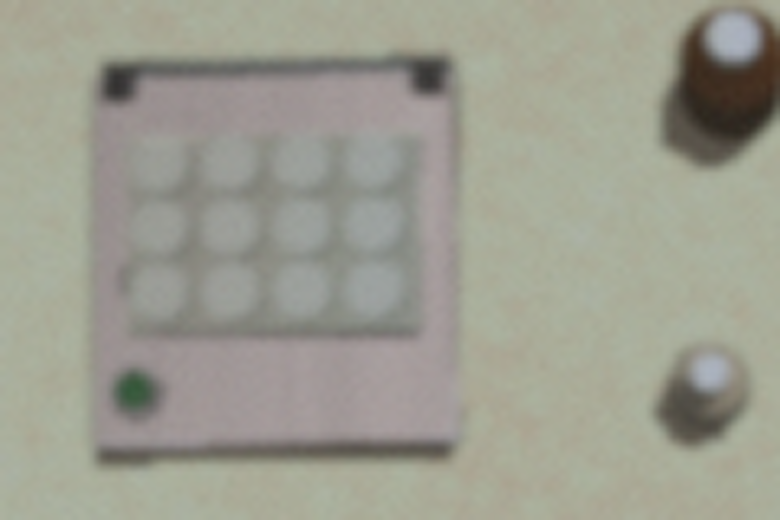

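The crops show the block top with corners at about (263,313), (330,290), (352,350) and (285,380), and the nose at the upper left. The stage's hinges are at its far edge, and the near edge of the tray top runs from (97,447) to (455,443).

Run:
```python
from h import *
s=pickle.load(open('pics/top0.pkl','rb'))
f1=lambda p,z:world(s,(p[0]+.5)/7-.5+340,(p[1]+.5)/7-.5+170,z=z)
f2=lambda p,z:world(s,(p[0]+.5)/6.5-.5+215,(p[1]+.5)/6.5-.5+135,z=z)
ang=lambda d:np.degrees(np.arctan2(d[1],d[0]))
n=lambda a,b:np.linalg.norm(a-b)
b=[f1(p,65) for p in((263,313),(330,290),(352,350),(285,380))]
print('block',np.mean(b,0).round(1),n(b[0],b[1]),n(b[1],b[2]))
pl=[f1(p,5) for p in((130,115),(255,72),(400,450),(275,497))]
print('plate',np.round(pl,0).tolist(),n(pl[0],pl[1]),n(pl[1],pl[2]),ang(pl[0]-pl[3]),ang(pl[1]-pl[2]))
ns=[f1(p,8) for p in((172,125),(247,98))]; m=np.mean(ns,0)
print('nose',m.round(1),n(*ns),n(m[:2],np.mean(b,0)[:2]),ang(m-np.mean(b,0)))
t=[f2(p,25) for p in((97,447),(455,443),(452,62),(100,67))]
print('tray',np.round(t,1).tolist(),n(t[0],t[1]),n(t[1],t[2]),'edge',((t[0]+t[1])/2).round(1),ang(t[0]-t[1])-90,ang(t[2]-t[1]),ang(t[3]-t[0]))
for nm,u,v,z in(('drop',323.5,194,75),('cap',322.5,236,18),('oranges',383,292,0),('beak',463,215,0),('amber2',327,143,100)): print(nm,world(s,u,v,z=z).round(0))
for nm,p in(('block',(305,337)),('near',(275,425)),('nose',(212,115))):
  q=(p[0]/7+340,p[1]/7+170) if nm!='near' else (p[0]/6.5+215,p[1]/6.5+135)
  print(nm,world(s,*q).round(1))
```

```text
block [ 534.8 -160.4   65. ] 27.5963273538487 24.74423554967901
plate [[628.0, -96.0, 5.0], [647.0, -148.0, 5.0], [491.0, -207.0, 5.0], [472.0, -156.0, 5.0]] 54.719746468465274 166.04936434937395 20.832119847292425 20.803413678501464
nose [ 629.5 -128.6    8. ] 32.89785327224185 99.88944534653558 18.51675803675854
tray [[572.2, 269.9, 25.0], [575.5, 113.5, 25.0], [744.5, 118.1, 25.0], [740.9, 273.8, 25.0]] 156.40260172249424 169.07162043948458 edge [573.8 191.7  25. ] 1.2214295205931336 1.5381938417573546 1.3206574763870045
drop [595.   3.  75.]
cap [483.   5.  18.]
oranges [ 327. -168.    0.]
beak [ 548. -398.    0.]
amber2 [730.  -5. 100.]
block [ 532.2 -160.6   64.7]
near [581.5 191.3  24. ]
nose [ 626.6 -130.7   10.1]
```

Call:
step_arm(plan=[[1.5,-1,0,0],[2.7,-1.95,0,0],[2.7,-1.95,0,0],[2.7,-1.95,0,0],[2.7,-1.95,0,0],[2.7,-1.95,0,0],[2.7,-1.95,0,0],[2.7,-1.95,0,0],[2.7,-1.95,0,0],[2.7,-1.95,0,0],[2.7,-1.95,0,0],[2.7,-1.95,0,0],[2.7,-1.95,0,0],[2.7,-1.95,0,0],[2.7,-1.95,0,0],[2.7,-1.95,0,0],[2.7,-1.95,0,0],[2.7,-1.95,0,0],[1,-0.7,0,-3.8],[0,0,0,-3.8]], grip=0.6)

```text
clock: 1.77
tool_pos: [535.2, -158.1, 205.1]
tcp_rot: [[0.934, 0.357, -0.0], [0.357, -0.934, 0.001], [0.0, -0.001, -1.0]]
force: [-0.3, -0.6, 0.9]
finger_gap: 75.1
grasp_force: 0.0
```

```bash
cat >> h.py <<'E'
def to(x,y,z,yaw):
    s=ctrl.get_state();p=s['tool_pos'];R=s['tcp_rot']
    print('t',s['clock'],'pos',p.round(1),'yaw',np.degrees(np.arctan2(R[1,0],R[0,0])).round(2),'tilt',R[:2,2].round(4),'F',s['force'].round(1),'M',s['moment'].round(2),'gap',s['finger_gap'],s['grasp_force'])
    d=R.T@(np.array([x,y,z])-p)/10; print('delta cm',d.round(2),'turn',(np.degrees(np.arctan2(R[1,0],R[0,0]))-yaw).round(2))
E
python3 -c "
from h import *
to(534.5,-161.8,21,20.5); snap('side','side1')
a=cv2.imread('pics/side1.png');cv2.imwrite('pics/c3.png',cv2.resize(a[130:220,270:390],(780,585),interpolation=cv2.INTER_CUBIC))
"
```

```text
t 1.7667 pos [ 535.2 -158.1  205.1] yaw 20.9 tilt [-0.      0.0014] F [-0.3 -0.6  0.9] M [-0.04 -0.01 -0.  ] gap 75.09119165907899 0.0
delta cm [-0.2   0.34 18.41] turn 0.4
```

View pics/c3.png

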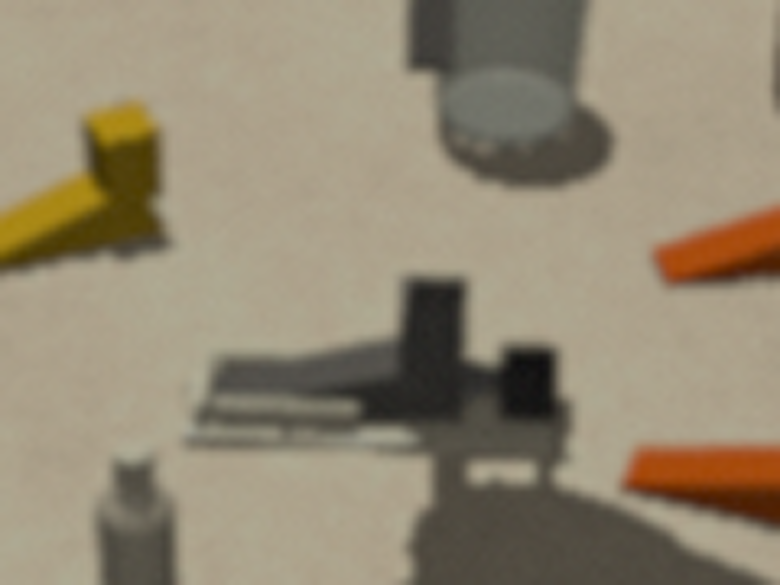

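The side view shows the wedge upright in its holder with the catch housing behind it and free space on both sides of the block. I'll descend and grip.

Call:
step_arm(plan=[[-0.2,0.34,1.5,0.4],[0,0,2.2,0],[0,0,2.2,0],[0,0,2.2,0],[0,0,2.2,0],[0,0,2.2,0],[0,0,2.0,0],[0,0,2.0,0],[0,0,1.2,0],[0,0,0.7,0],[0,0,0,0]])

```text
clock: 2.73
tool_pos: [532.0, -165.6, 20.4]
tcp_rot: [[0.94, 0.342, -0.002], [0.342, -0.94, 0.001], [-0.002, -0.001, -1.0]]
force: [-0.0, -0.8, -0.1]
finger_gap: 75.1
grasp_force: 0.0
```

```bash
python3 -c "
from h import *
to(534.5,-161.8,21,20.5); s=snap('top','top1');s2=snap('side','side2')
a=cv2.imread('pics/top1.png');b=cv2.imread('pics/side2.png')
A=cv2.resize(a[175:245,345:415],(400,400),interpolation=cv2.INTER_CUBIC);B=cv2.resize(b[150:220,300:370],(400,400),interpolation=cv2.INTER_CUBIC)
cv2.imwrite('pics/c4.png',np.hstack([A,B]))
"
```

```text
t 2.7333 pos [ 532.  -165.6   20.4] yaw 20.02 tilt [-0.0019  0.0005] F [-0.  -0.8 -0.1] M [-0.01  0.02 -0.04] gap 75.14502441315143 0.0
delta cm [ 0.36 -0.27 -0.06] turn -0.48
```

View pics/c4.png

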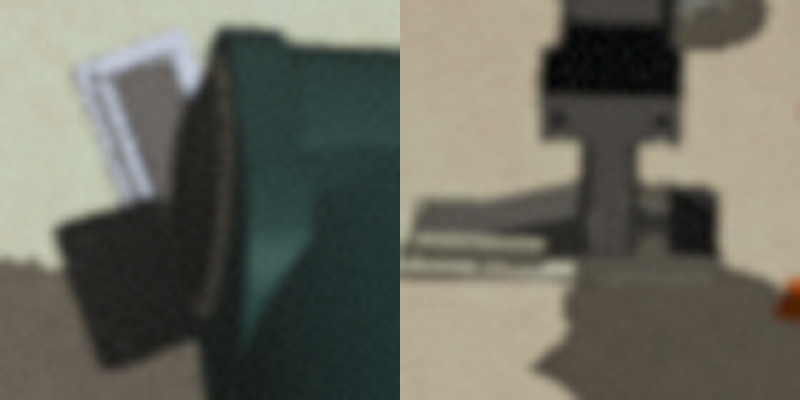

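The finger straddles the block at (610,200) in the right half of the crop, clear of the holder's cheeks and catch housing. I'll correct the small offset and close.

Call:
step_arm(plan=[[0.3,-0.3,0,-0.5],[0,0,0,0],[0,0,0,0]])

```text
clock: 3.08
tool_pos: [535.1, -161.5, 22.2]
tcp_rot: [[0.936, 0.352, 0.001], [0.352, -0.936, -0.0], [0.001, 0.001, -1.0]]
force: [0.4, -0.7, -0.4]
finger_gap: 75.3
grasp_force: 0.0
```

Call:
step_arm(plan=[[0,0,0,0],[0,0,0,0],[0,0,0,0],[0,0,0,0],[0,0,0,0],[0,0,0,0],[0,0,0,0],[0,0,0,0],[0,0,0,0]], grip=-1)

```text
clock: 3.83
tool_pos: [534.5, -161.4, 21.4]
tcp_rot: [[0.936, 0.352, -0.0], [0.352, -0.936, 0.0], [-0.0, -0.0, -1.0]]
force: [-0.7, 2.8, 1.7]
finger_gap: 29.8
grasp_force: 29.9
```

```bash
python3 -c "
from h import *
to(534.5,-161.8,21,20.5)"
```

```text
t 3.8333 pos [ 534.5 -161.4   21.4] yaw 20.6 tilt [-0.0003  0.0003] F [-0.7  2.8  1.7] M [0.46 0.25 0.07] gap 29.825025408429294 29.894836395978928
delta cm [-0.01  0.04  0.04] turn 0.1
```

Gripped at a gap of 29.8 mm with 30 N. Now a straight pull up, slow at first.

Call:
step_arm(plan=[[0,0,-0.3,0],[0,0,-0.3,0],[0,0,-0.3,0],[0,0,-0.3,0],[0,0,-0.4,0],[0,0,-0.4,0],[0,0,-0.5,0],[0,0,-0.5,0],[0,0,-0.8,0],[0,0,-1.2,0],[0,0,-2,0],[0,0,-2,0],[0,0,-1.5,0],[0,0,-0.5,0],[0,0,0,0]])

```text
clock: 5.08
tool_pos: [535.2, -162.0, 133.1]
tcp_rot: [[0.936, 0.351, 0.002], [0.351, -0.936, -0.001], [0.002, 0.002, -1.0]]
force: [0.1, 0.5, -2.1]
finger_gap: 30.0
grasp_force: 29.9
```

```bash
python3 -c "
from h import *
to(485,189.8,131,1.3); s2=snap('side','side3')
b=cv2.imread('pics/side3.png')
cv2.imwrite('pics/c5.png',cv2.resize(b[100:220,250:410],(800,600),interpolation=cv2.INTER_CUBIC))
"
```

```text
t 5.0833 pos [ 535.2 -162.   133.1] yaw 20.57 tilt [ 0.0022 -0.0009] F [ 0.1  0.5 -2.1] M [-0.    0.03  0.04] gap 29.96178312387176 29.87636659294367
delta cm [  7.66 -34.7    0.17] turn 19.27
```

View pics/c5.png

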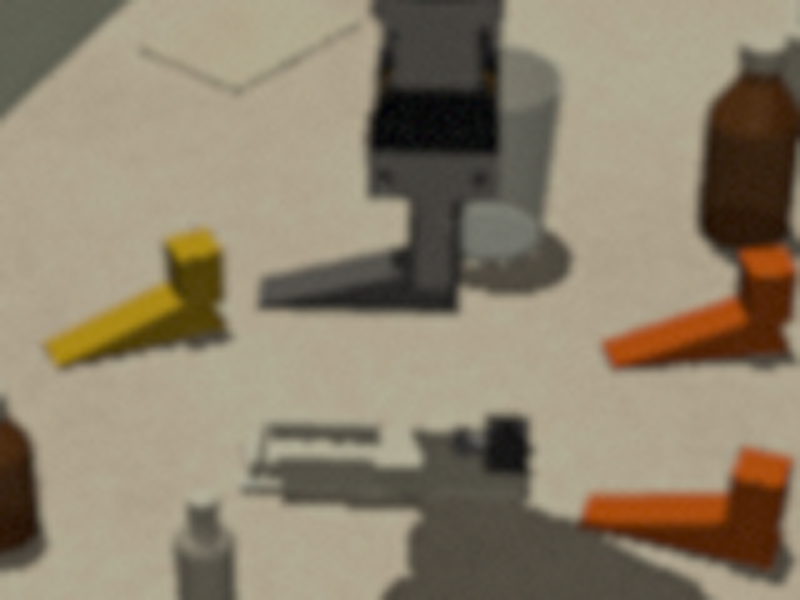

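The wedge is held level with its underside clear of the holder, and nothing else has moved. Next I'll transfer it in front of the stage.

Call:
step_arm(plan=[[0,0,0,3.2],[0,0,0,6.4],[0,0,0,6.4],[0,0,0,3.2],[-0.3,-1.2,0,0],[-0.6,-2.6,0,0],[-0.6,-2.8,0,0],[-0.6,-2.8,0,0],[-0.6,-2.8,0,0],[-0.6,-2.8,0,0],[-0.6,-2.8,0,0],[-0.6,-2.8,0,0],[-0.6,-2.8,0,0],[-0.6,-2.8,0,0],[-0.6,-2.8,0,0],[-0.6,-2.6,0,0],[-0.6,-2.2,0,0],[-0.26,-1.5,0,0],[0,0,0,0],[0,0,0,0]])

```text
clock: 6.8
tool_pos: [447.4, 190.1, 130.8]
tcp_rot: [[1.0, 0.028, -0.001], [0.028, -1.0, -0.0], [-0.001, 0.0, -1.0]]
force: [-1.0, -0.5, -1.6]
finger_gap: 29.6
grasp_force: 29.9
```

```bash
python3 -c "
from h import *
to(449,188.6,17.4,1.4); s=snap('side','side4'); s=snap('top','top4')
b=cv2.imread('pics/top4.png')
cv2.imwrite('pics/c6.png',cv2.resize(b[135:255,190:330],(700,600),interpolation=cv2.INTER_CUBIC))
"
```

```text
t 6.8 pos [447.4 190.1 130.8] yaw 1.58 tilt [-0.0013 -0.0002] F [-1.  -0.5 -1.6] M [-0.02  0.04 -0.02] gap 29.623862657570303 29.8761548101902
delta cm [ 0.17  0.15 11.34] turn 0.18
```

View pics/c6.png

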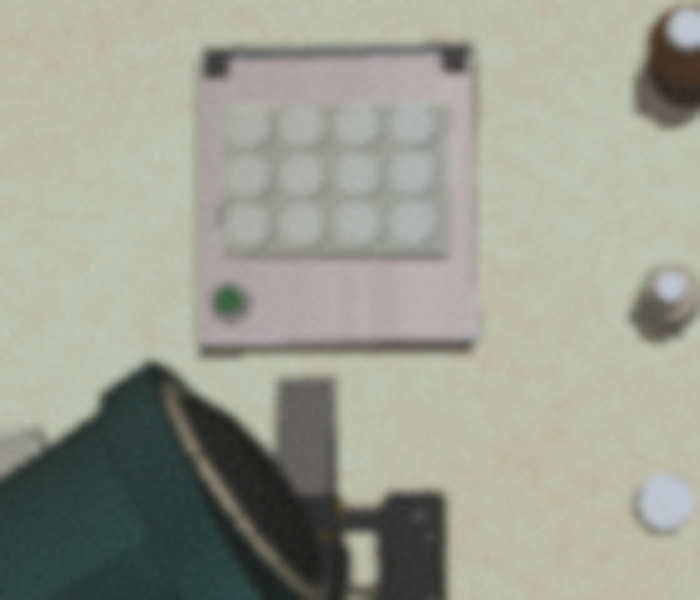

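The crop shows the wedge's nose at (279–335, 379), square in front of the tray's near edge (200,345)–(475,342). I'll check alignment in numbers.

Run:
```python
from h import *
s=pickle.load(open('pics/top4.pkl','rb'))
f=lambda p,z:world(s,(p[0]+.5)/5-.5+190,(p[1]+.5)/5-.5+135,z=z)
ang=lambda d:np.degrees(np.arctan2(d[1],d[0]))
t=[f(p,25) for p in((200,345),(475,342),(471,45),(199,52))]
print(np.round(t,1).tolist(),'mid',((t[0]+t[1])/2).round(1),((t[2]+t[3])/2).round(1),ang(t[0]-t[1])-90,ang((t[2]+t[3])-(t[0]+t[1])))
n=[f(p,117.4) for p in((279,379),(335,379))];print('nose',np.round(n,1).tolist(),np.mean(n,0).round(1))
# fit on colour/depth: tray pts with height 15..60 inside window
h,w=s['depth'].shape;U,V=np.meshgrid(np.arange(w),np.arange(h));d=s['depth']
R=np.array(s['R']);T=np.array(s['t'])
P=(np.stack([(U-s['cx'])/s['fx']*d,(V-s['cy'])/s['fy']*d,d],-1)-T)@R
m=(P[...,2]>17)&(P[...,2]<60)&(d>0)&(U>222)&(U<292)&(V>140)&(V<208)
q=P[m][:,:2].astype(np.float32);print(len(q),cv2.minAreaRect(q))
for lo,hi in((585,610),):
  k=m&(P[...,0]>lo)&(P[...,0]<hi)&(P[...,2]<35);print('tray z',P[k][:,2].mean(),k.sum(), 'y mid',(np.percentile(P[k][:,1],1)+np.percentile(P[k][:,1],99))/2)
```

```text
[[571.4, 269.6, 25.0], [574.7, 113.5, 25.0], [746.0, 119.0, 25.0], [740.6, 275.4, 25.0]] mid [573.1 191.5  25. ] [743.3 197.2  25. ] 1.2065998164109857 1.9109797635066696
nose [[545.3, 205.5, 117.4], [545.6, 176.3, 117.4]] [545.4 190.9 117.4]
3221 ((658.589599609375, 193.21405029296875), (170.44886779785156, 159.46603393554688), 1.125998854637146)
tray z 25.957611163310965 480 y mid 190.8908934786814
```

Call:
step_arm(plan=[[0,0.15,1,0.3],[0,0,2,0],[0,0,2,0],[0,0,2,0],[0,0,1.8,0],[0,0,1.2,0],[0,0,0.6,0],[0,0,0.4,0],[0,0,0.1,0],[0,0,0.1,0],[0,0,0,0],[0,0,0,0]])

```text
clock: 7.9
tool_pos: [448.9, 187.9, 20.0]
tcp_rot: [[1.0, 0.019, 0.001], [0.019, -1.0, 0.0], [0.001, -0.0, -1.0]]
force: [-0.4, 0.8, -1.2]
finger_gap: 29.7
grasp_force: 29.9
```

```bash
python3 -c "
from h import *
to(448,188.5,16.4,1.3)"
```

```text
t 7.9 pos [448.9 187.9  20. ] yaw 1.07 tilt [0.0008 0.0003] F [-0.4  0.8 -1.2] M [-0.05  0.06  0.06] gap 29.69583585636611 29.87687051296234
delta cm [-0.09 -0.06  0.36] turn -0.23
```

Call:
step_arm(plan=[[0,-0.05,0.1,-0.2],[0,0,0.1,0],[0,0,0.05,0],[0,0,0,0]])

```text
clock: 8.23
tool_pos: [448.5, 188.3, 16.9]
tcp_rot: [[1.0, 0.022, -0.0], [0.022, -1.0, 0.0], [-0.0, -0.0, -1.0]]
force: [0.1, -0.5, -2.4]
finger_gap: 29.9
grasp_force: 29.9
```

Call:
step_arm(plan=[[0,0,0.05,0],[0,0,0,0],[0,0,0,0]])

```text
clock: 8.48
tool_pos: [448.5, 188.4, 16.4]
tcp_rot: [[1.0, 0.022, -0.0], [0.022, -1.0, 0.0], [-0.0, -0.0, -1.0]]
force: [-0.6, 0.3, -0.9]
finger_gap: 30.2
grasp_force: 29.9
```

Call:
step_arm(plan=[[0,0,0.05,0],[0,0,0,0],[0,0,0,0]])

```text
clock: 8.73
tool_pos: [448.6, 188.4, 16.4]
tcp_rot: [[1.0, 0.022, 0.0], [0.022, -1.0, -0.0], [0.0, 0.0, -1.0]]
force: [-2.7, -1.3, 9.4]
finger_gap: 30.0
grasp_force: 29.9
```

On the bench (the force rises to 9 N down). Now push in along tool x.

Call:
step_arm(plan=[[0.2,0,-0.02,0],[0.5,0,0,0],[0.7,0,0,0],[0.7,0,0,0],[0.7,0,0,0],[0.7,0,0,0],[0.6,0,0,0],[0.5,0,0,0],[0.3,0,0,0],[0.2,0,0,0],[0,0,0,0],[0,0,0,0]])

```text
clock: 9.73
tool_pos: [499.7, 189.7, 16.4]
tcp_rot: [[1.0, 0.022, 0.0], [0.022, -1.0, 0.0], [0.0, -0.0, -1.0]]
force: [-2.3, 0.6, 5.0]
finger_gap: 30.3
grasp_force: 29.9
```

```bash
cat >> h.py <<'E'
def tray(n='top'):
    s=ctrl.snapshot(n); d=s['depth'];h,w=d.shape;U,V=np.meshgrid(np.arange(w),np.arange(h))
    P=(np.stack([(U-s['cx'])/s['fx']*d,(V-s['cy'])/s['fy']*d,d],-1)-np.array(s['t']))@np.array(s['R'])
    k=(d>0)&(abs(P[...,2]-27)<12)&(P[...,0]>582)&(P[...,0]<612)&(P[...,1]>125)&(P[...,1]<225)
    print(n,'tray z near',np.median(P[k][:,2]).round(2),P[k][:,2].mean().round(2),k.sum()); return s
E
python3 -c "
from h import *
to(526,190.2,16.4,1.3)
tray();tray('side')"
```

```text
t 9.7333 pos [499.7 189.7  16.4] yaw 1.29 tilt [0.0001 0.0003] F [-2.3  0.6  5. ] M [0.01 0.45 0.  ] gap 30.33585127661043 29.877937361598015
delta cm [ 2.63  0.01 -0.  ] turn -0.01
top tray z near 25.32 25.27 345
side tray z near 26.42 26.45 194
```

Baseline taken. Advance in small steps and watch for the contact force (expected near x≈511).

Call:
step_arm(plan=[[0.2,0,0,0],[0.2,0,0,0],[0.2,0,0,0],[0,0,0,0]])

```text
clock: 10.17
tool_pos: [505.5, 189.9, 16.4]
tcp_rot: [[1.0, 0.023, -0.0], [0.023, -1.0, 0.0], [-0.0, -0.0, -1.0]]
force: [-3.1, -0.1, 7.1]
finger_gap: 29.9
grasp_force: 29.9
```

Call:
step_arm(plan=[[0.15,0,0,0],[0.15,0,0,0],[0,0,0,0]])

```text
clock: 10.42
tool_pos: [508.4, 189.9, 16.4]
tcp_rot: [[1.0, 0.023, -0.0], [0.023, -1.0, 0.0], [-0.0, -0.0, -1.0]]
force: [-4.6, 0.1, 8.4]
finger_gap: 30.2
grasp_force: 29.9
```

Call:
step_arm(plan=[[0.15,0,0,0],[0.15,0,0,0],[0,0,0,0]])

```text
clock: 10.67
tool_pos: [511.2, 190.0, 16.4]
tcp_rot: [[1.0, 0.023, -0.001], [0.023, -1.0, -0.0], [-0.001, 0.0, -1.0]]
force: [-7.0, -0.8, 10.1]
finger_gap: 30.0
grasp_force: 29.9
```

Call:
step_arm(plan=[[0.15,0,0,0],[0.15,0,0,0],[0,0,0,0]])

```text
clock: 10.92
tool_pos: [512.6, 190.3, 16.2]
tcp_rot: [[1.0, 0.024, -0.003], [0.024, -1.0, -0.001], [-0.003, 0.001, -1.0]]
force: [-17.2, -0.8, 18.7]
finger_gap: 29.6
grasp_force: 30.0
```

```bash
python3 -c "
from h import *
to(526,190.2,16.4,1.3)
tray();tray('side')"
```

```text
t 10.9167 pos [512.6 190.3  16.2] yaw 1.35 tilt [-0.0033 -0.0007] F [-17.2  -0.8  18.7] M [0.1  3.55 0.07] gap 29.60734961063451 29.997213631868362
delta cm [ 1.34  0.04 -0.02] turn 0.05
top tray z near 25.19 25.36 286
side tray z near 26.7 26.64 107
```

Contact is at x≈512, as expected. The target is x≈526. I'll ease the down-force slightly and continue.

Call:
step_arm(plan=[[0.15,0,-0.03,0],[0.15,0,0,0],[0.1,0,0,0],[0,0,0,0]])

```text
clock: 11.35
tool_pos: [516.8, 190.1, 16.3]
tcp_rot: [[1.0, 0.023, -0.003], [0.023, -1.0, -0.001], [-0.003, 0.001, -1.0]]
force: [-14.0, -0.5, 12.1]
finger_gap: 29.8
grasp_force: 30.0
```

Call:
step_arm(plan=[[0.15,0,0,0],[0.15,0,0,0],[0.1,0,0,0],[0,0,0,0]])

```text
clock: 11.68
tool_pos: [520.8, 190.2, 16.3]
tcp_rot: [[1.0, 0.023, -0.003], [0.023, -1.0, -0.001], [-0.003, 0.001, -1.0]]
force: [-13.1, -1.0, 11.2]
finger_gap: 29.6
grasp_force: 30.0
```

```bash
python3 -c "
from h import *
to(526,190.2,16.4,1.3)
tray();tray('side')"
```

```text
t 11.6833 pos [520.8 190.2  16.3] yaw 1.32 tilt [-0.0031 -0.0006] F [-13.1  -1.   11.2] M [0.05 2.75 0.04] gap 29.608919791864533 29.995509646832943
delta cm [ 0.52  0.01 -0.01] turn 0.02
top tray z near 27.49 27.58 251
side tray z near 28.91 28.59 97
```

Call:
step_arm(plan=[[0.15,0,0,0],[0.15,0,0,0],[0.15,0,0,0],[0.05,0,0,0],[0,0,0,0],[0,0,0,0],[0,0,0,0]])

```text
clock: 12.37
tool_pos: [525.8, 190.3, 16.3]
tcp_rot: [[1.0, 0.023, -0.003], [0.023, -1.0, -0.001], [-0.003, 0.001, -1.0]]
force: [-13.4, -0.9, 10.9]
finger_gap: 29.8
grasp_force: 30.0
```

```bash
python3 -c "
from h import *
to(526,190.2,16.4,1.3)
tray();s=tray('side')
b=s['frame'][:,:,::-1];t=snap('top','top9')['frame'][:,:,::-1]
cv2.imwrite('pics/c7.png',np.hstack([cv2.resize(x,(400,400),interpolation=cv2.INTER_CUBIC) for x in (b[185:305,180:300],t[135:255,200:320])]))
"
```

```text
t 12.3667 pos [525.8 190.3  16.3] yaw 1.32 tilt [-0.0031 -0.0006] F [-13.4  -0.9  10.9] M [0.04 2.81 0.01] gap 29.75229905548392 29.99553345143795
delta cm [ 0.02  0.01 -0.01] turn 0.02
top tray z near 28.87 28.83 231
side tray z near 30.22 30.32 88
```

View pics/c7.png

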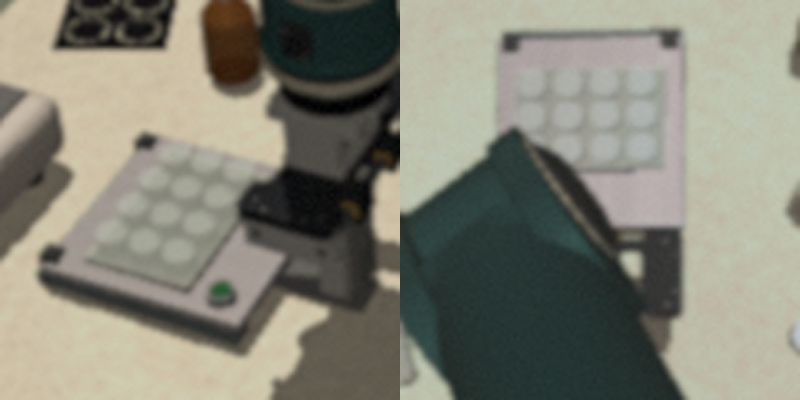

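The near edge has lifted: the tray is up about 3.6 mm at 22 mm inside the edge, which is about 4 mm at the edge. The gripper stands clear outside the tray and the stage is otherwise undisturbed.

```bash
python3 -c "
from bench import ctrl
print(ctrl.hand_in())"
```

```text
the job is handed in; nothing more can be done
None
```

I've handed the job in: the wedge is flat under the middle of the stage's near edge, still gripped, and holding that edge up about 4 mm, with the gripper clear of the stage.

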